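Power and mount the edge-lit deer on its turning display base

TASK

First load exactly two of the four blue battery blocks into the black display base, one standing upright in each of the two slots of its tray; leave the other two blocks and everything else on the desk where they are. Then take the yellow acrylic deer from its grey stand, put its keyed shaft into the aluminium hub, turn the deer while pressing lightly until the key slips into the keyway, and push it fully home against the spring in the hub. Finish with the deer still in the gripper and still pressed fully down: do not let go of it, the spring would lift it.

Things in the scene. Friction and masses are not known exactly. Their poses are not given: they have to be found in the camera images.
- base: Black display base, fixed (place and yaw vary). Origin on the desk; -x is its front. Motor plinth (130 x 128 mm, 25 mm high) at y -128..0 mm, with an aluminium hub (53 mm across, 50 mm high) on it. Open battery tray at y 0..124 mm: floor 6 mm and its 4 to 6 mm thick walls' tops 14 mm above the desk, a divider making two slots, each 72 mm (x) by 56 mm (y) inside.
- slot_a (a point): Centre of the floor of the tray slot nearer the hub; 6 mm above the desk; axes as the base.
- slot_b (a point): Centre of the floor of the other tray slot, 60 mm further along the base's +y; axes as the base.
- mouth (a point): Centre of the hub's bore at the hub's flat top face, 75 mm above the desk, at (0, -60, 75) mm in the base's frame; axes as the base, not as the keyway. The bore is 23.4 mm in diameter, straight down. The hub does not turn.
- keyway (a point): Also on the bore's axis, 65 mm above the desk; axes as the base. One keyway, 10 mm wide, from the bore out to 17 mm from the axis, open at the top, as deep as the hub. It points to the base's front (-x) but is turned up to 30 degrees either way, differently each time: not reported here, so look for it (red mark on the rim) or feel for it by turning the lightly pressed shaft.
- plunger (a joint): Spring plunger down in the bore, m: 0 = up (its top 32 mm below the hub's top face), grows as the shaft pushes it down; 0.008 when the deer's red foot sits on the hub. It pushes back with about 4 N at first touch and 8 N with the deer home, more than the deer's weight.
- deer: Yellow acrylic deer, flat, 10 mm thick across its y, 120 to 200 g, on a red foot 5 mm thick (100 x 26 mm with a 56 mm disc). Origin on the shaft axis at the foot's underside; z up; +x to the head. At the start the foot rests on the stand, 50 mm above the desk, shaft hanging in its hole, head within 30 degrees of the world's +x. Home: origin at the mouth, key in the keyway.
- deer_back (a point): Top of the deer's level back, on the shaft axis, 80 mm above the deer's origin; axes as the deer. Grip here from above, across the 10 mm. The back is level for x -40..+30 mm and the trunk 36 mm tall, with a gap between the legs below it. Neck, head and antlers at x = 33..85 mm rise 35 mm above the back.
- deer_tip (a point): Lower end of the deer's steel shaft, 40 mm below the deer's origin; axes as the deer. The shaft is 20 mm in diameter, its last 6 mm tapering to 12 mm.
- deer_key (a point): Lower outer end of the brass key on the deer's shaft, at (-15, 0, -26) mm in the deer's frame; axes as the deer. The key is 6 mm wide (y), reaches 15 mm from the shaft axis and runs from 26 to 2 mm below the origin. The plain end of the shaft enters the bore 14 mm before the key meets the hub's top face.
- stand: Grey round parking stand for the deer, fixed, 64 mm across, 50 mm high, plain 36 mm hole through it. Origin on the desk at its centre.
- mat: Dark grey mat, fixed, 200 x 170 x 2 mm, carrying the battery blocks. Origin at the centre of its underside.
- pack1: Blue battery block, one of four alike, 50 (x) x 24 (y) x 34 mm high, 42 to 84 g, a black band round one end. Origin at the centre of its underside; z up. At the start it stands upright on the mat, 2 mm above the desk; grip it across the 24 mm.
- pack2: Blue battery block, one of four alike, 50 (x) x 24 (y) x 34 mm high, 42 to 84 g, a black band round one end. Origin at the centre of its underside; z up. At the start it stands upright on the mat, 2 mm above the desk; grip it across the 24 mm.
- pack3: Blue battery block, one of four alike, 50 (x) x 24 (y) x 34 mm high, 42 to 84 g, a black band round one end. Origin at the centre of its underside; z up. At the start it stands upright on the mat, 2 mm above the desk; grip it across the 24 mm.
- pack4: Blue battery block, one of four alike, 50 (x) x 24 (y) x 34 mm high, 42 to 84 g, a black band round one end. Origin at the centre of its underside; z up. At the start it stands upright on the mat, 2 mm above the desk; grip it across the 24 mm.
- little_deer: Bystander: orange acrylic strip with three little deer, 170 mm long, up to 100 mm high. Origin at the centre of its underside.
- tube: Bystander: green light tube lying on the desk, 264 mm long along its y, with clear square end caps 20 mm high. Origin at the centre of its underside.
- house: Bystander: brown model of a sweet-covered house, 130 x 120 mm, about 140 mm high. Origin at the centre of its underside.
- screwdriver: Bystander: screwdriver lying on the desk, about 200 mm long.
- mug: Bystander: blue mug, 80 mm across, 95 mm high. Origin at the centre of its underside.
Things that resemble listed ones, but are neither listed nor needed, are in the scene too. Leave any brown look-alike of the pack1 alone.

How it is judged:
By the outcome, as a careful person would: the job done as asked, in the order asked, and still so for the second after the job is handed in, while the arm keeps its last pose, push and grip.
It also fails if it takes over 69 s, if anything falls off the work surface, if the arm or the gripper's body presses on something with over 40 N, if the wrist force passes 120 N, or if a joint passes its speed limit or range.

ROBOT

A 7-joint arm with a two-finger parallel gripper is mounted at the origin on the work surface. World frame = base frame: x ahead of the robot, y to its left, z up, the work surface at z = 0. Lengths are in m, angles in rad, forces in N, time in s.
With the tool pointing down it reaches from about 0.425 to 0.875 m from the base axis. Payload 8.4 kg.
Tool frame: the origin (TCP) lies on the mounting face of the last link; the fingertips stand 182 mm ahead of it and the grasp point (between the pads) lies 164 mm ahead of it; z points along the fingers, y is the direction in which the jaws open and shut (so a half turn about z gives the same grasp; the last joint's range is limited). The gripper opens to 87 mm and grips with 3 to 60 N. Pads are 19 mm wide; open, the fingers measure 117 mm over their backs; the gripper's body (75 mm by 190 mm) begins 51 mm behind the grasp point.
Start: joints at [1.116, 0.333, 0.04, 1.465, -0.013, 1.343, -0.059], TCP at [0.226, -0.609, 0.405] pointing down, gripper open.
Joint ranges: [-2.58, 2.58], [-0.38, 2.09], [-1.3, 1.39], [0.25, 2.4], [-1.5, 4.64], [0.08, 2.09], [-2.65, 2.65]. Speed limits (rad/s): [2.22, 2.22, 2.79, 2.79, 3.14, 3.14, 3.14].

INTERFACE

Orientations are given as a rotation vector (axis times angle).
In Python, from rig import * gives the robot as it stands. Calls block until the motion is done:
- reach(position, orientation): joint-space move of the TCP to a pose.
- move_l(position, rot=None, vel=0.15, threshold=None): straight line of the TCP; rot=None keeps the orientation; vel is the mean speed in m/s. With threshold (N) it stops when the force on the tool has changed by that much, and returns True; else False.
- set_joints(angles): joint-space move.
- move_gripper(opening, newtons=None): finger opening in m; newtons is the grip in N (None keeps the last); returns when the fingers have stopped.
- wait(seconds).
- solve_ik(position, orientation): joint angles nearest the present ones, or None.
- camera(name): name is "scene" or "top"; returns the picture (400x640x3 uint8, red, green, blue); there is no depth.
- camera_model(name): a dict with "fov_y" (degrees; the focal length in pixels is half the picture's height over the tangent of half this angle, whatever the lens; pixels are square), "cx", "cy" (the principal point, pixels), "extrinsics" (4x4, takes a point from camera to world coordinates). Camera axes: x right, y up, looking along -z (the intrinsics and any distortion apply to the point x, -y, -z); pixel columns grow to the right and rows downward; lengths in m; the calibration is good to about 2 mm. A picture is of the moment at which its call begins. camera_model takes no time and is no camera call.
A pose or a line that the arm cannot do raises MotionError and nothing moves.
- sign_off(): hands the job in, once; it reports no verdict.
Readings, each from a call of its own:
- current_time_s(): time.
- current_joints(): joint angles.
- current_qvel(): joint speeds.
- current_effort(): joint torques, N m.
- current_position(): TCP position.
- current_tool_rot(): TCP orientation.
- current_ft_force(): force on the tool from outside, world axes, zero at the start.
- current_moment(): the same for the moment, N m.
- current_opening(): finger opening in m.
Only numpy, scipy, OpenCV 4.12 (cv2) and the standard library are available. Lean on these libraries where they do the work, as an engineer would, in place of code of your own. Each camera call takes 0.05 s, during which the arm holds its last target.

## Working session

There is one attempt and no reset: what is moved stays moved. The work goes in short steps, each a Python script; the robot and the scene stay as the last script left them, time stands still between calls to the robot, and variables do not carry over. Pictures are saved under pics/ and viewed, and the job is handed in when it is done.

```bash
ls; mkdir -p pics; python3 - <<'E'
from rig import *
import cv2
for n in("scene","top"):
    im=camera(n); cv2.imwrite(f"pics/{n}0.png",im[:,:,::-1]); m=camera_model(n); print(n,m)
print(current_time_s(),current_position(),current_tool_rot(),current_opening())
E
```

```text
pics
scene {'fov_y': 49.18677397249573, 'cx': 317.37148458373696, 'cy': 195.25312623620235, 'extrinsics': array([[-0.78857601, -0.35700256,  0.50069657,  1.14723683],
       [ 0.61492817, -0.45336607,  0.64523062,  0.78591339],
       [-0.00335015,  0.81670581,  0.57704454,  0.79178167],
       [ 0.        ,  0.        ,  0.        ,  1.        ]])}
top {'fov_y': 52.54908727767129, 'cx': 314.04745462764254, 'cy': 199.12759499632043, 'extrinsics': array([[ 0.02940783,  0.99693328, -0.07252039,  0.46925549],
       [-0.99951589,  0.0285916 , -0.01226795, -0.00531875],
       [-0.01015686,  0.07284605,  0.99729148,  1.16990594],
       [ 0.        ,  0.        ,  0.        ,  1.        ]])}
0.1 [ 0.22637225 -0.60914692  0.40393522] [-3.09058132e+00 -5.55735711e-01  5.59564717e-04] 0.08696470880892428
```

View pics/scene0.png

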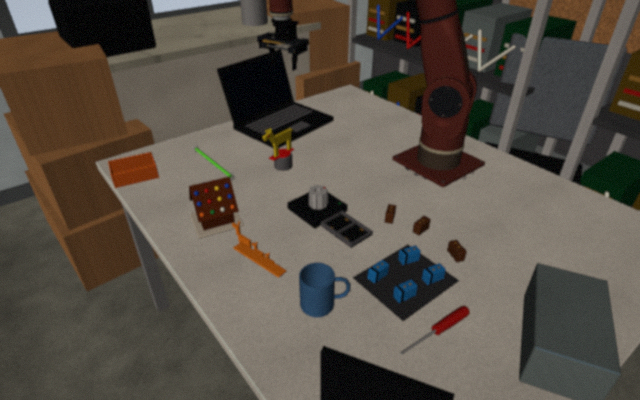

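View pics/top0.png

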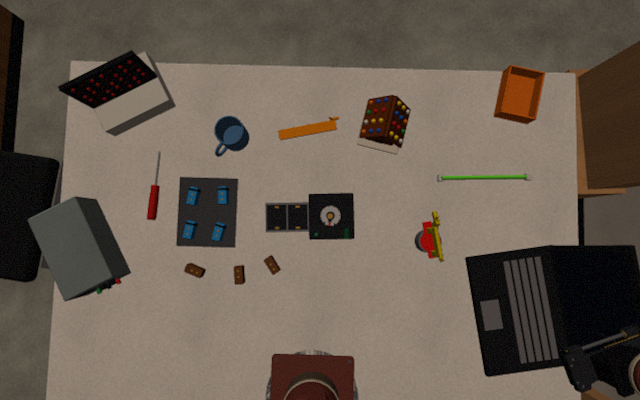

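```bash
python3 - <<'E'
import cv2,numpy as np
t=cv2.imread("pics/top0.png");s=cv2.imread("pics/scene0.png")
def c(im,x,y,w,h,k,n):
    o=cv2.resize(im[y:y+h,x:x+w],None,fx=k,fy=k,interpolation=cv2.INTER_CUBIC)
    o=np.clip(o*1.0*1.6,0,255).astype('uint8'); cv2.imwrite("pics/"+n,o)
c(t,170,165,190,130,4,"t_left.png")
c(t,400,200,60,70,8,"t_deer.png")
c(s,260,120,200,200,3,"s_mid.png")
c(t,300,185,60,60,9,"t_hub.png")
E
```

```text
(no output)
```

View pics/t_left.png

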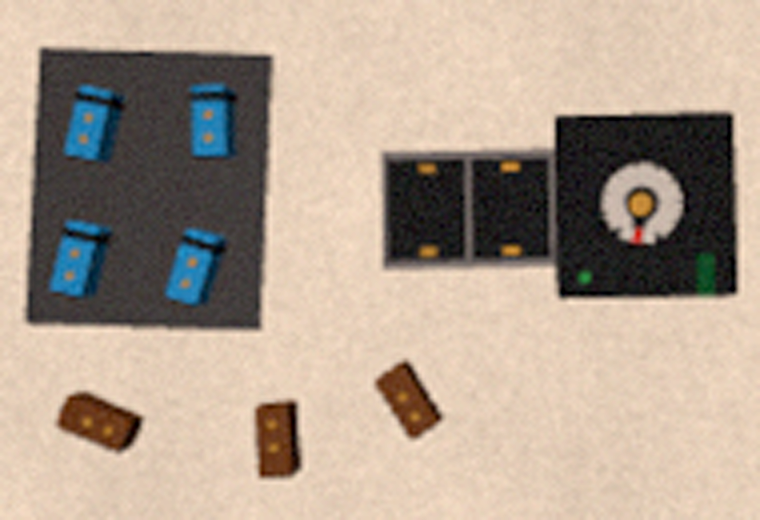

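View pics/t_deer.png

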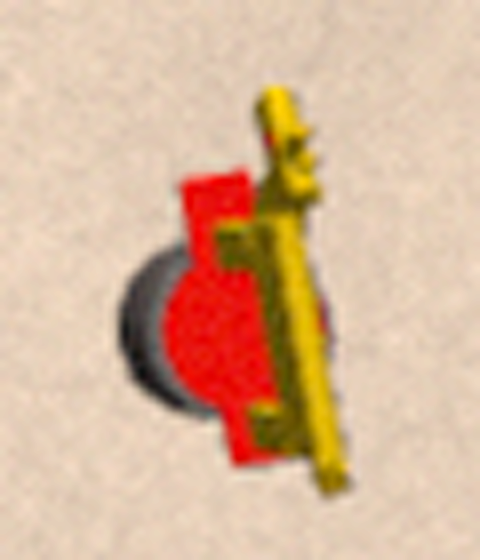

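View pics/s_mid.png

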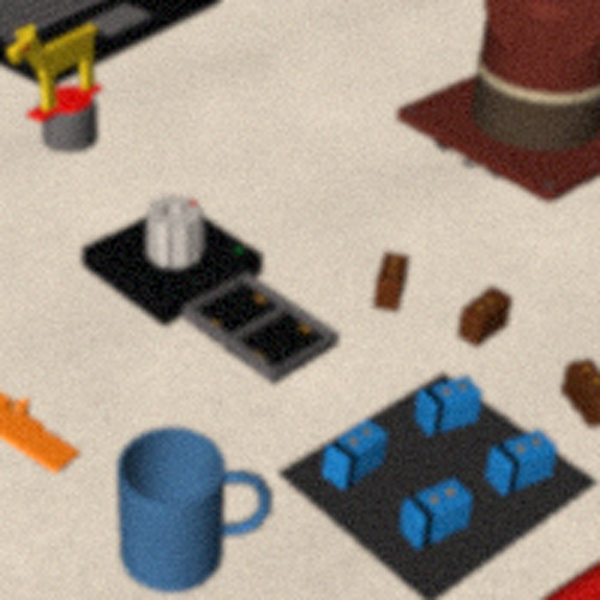

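View pics/t_hub.png

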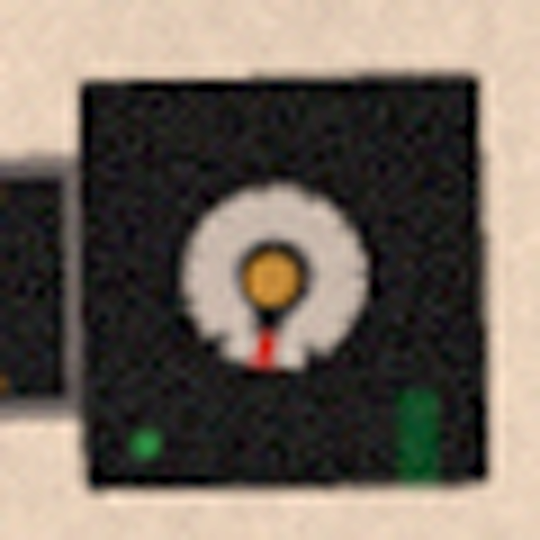

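```bash
cat > h.py <<'E'
import numpy as np, cv2
def cam(m):
    f=200/np.tan(np.radians(m["fov_y"])/2); return f,m["cx"],m["cy"],np.array(m["extrinsics"])
def ray(m,uv):
    f,cx,cy,E=cam(m); uv=np.atleast_2d(uv).astype(float)
    d=np.c_[(uv[:,0]-cx)/f,-(uv[:,1]-cy)/f,-np.ones(len(uv))]@E[:3,:3].T
    return E[:3,3],d
def cast(m,uv,z):
    o,d=ray(m,uv); return o+d*((z-o[2])/d[:,2])[:,None]
def proj(m,P):
    f,cx,cy,E=cam(m); c=(np.atleast_2d(P)-E[:3,3])@E[:3,:3]
    return np.c_[cx+f*c[:,0]/-c[:,2],cy-f*c[:,1]/-c[:,2]]
def blobs(mask,amin):
    n,l,s,c=cv2.connectedComponentsWithStats(mask.astype('uint8'))
    return [(l==i,s[i],c[i]) for i in range(1,n) if s[i,4]>=amin]
E
python3 - <<'E'
from rig import *; from h import *
np.set_printoptions(precision=4,suppress=True)
m=camera_model("top"); t=cv2.imread("pics/top0.png"); hsv=cv2.cvtColor(t,cv2.COLOR_BGR2HSV)
H,S,V=[hsv[:,:,i].astype(int) for i in range(3)]
print("blue")
big=cv2.resize(t,None,fx=4,fy=4,interpolation=cv2.INTER_CUBIC); bh=cv2.cvtColor(big,cv2.COLOR_BGR2HSV)
for b,s,c in blobs((H>95)&(H<115)&(S>140)&(V>40),30):
    if 170<c[0]<245 and 170<c[1]<250: print(c,s, cast(m,c,.036))
def up(uv): return (np.asarray(uv)+0.5)/4-0.5
# hub
g=cv2.cvtColor(big,cv2.COLOR_BGR2GRAY).astype(int)
roi=np.zeros_like(g,bool); roi[4*192:4*238,4*315:4*348]=1
msk=((g>70)&roi).astype('uint8')
bl=blobs(msk,500)
for b,s,c in bl:
    cn,_=cv2.findContours(b.astype('uint8'),cv2.RETR_EXTERNAL,cv2.CHAIN_APPROX_NONE)
    (x,y),r=cv2.minEnclosingCircle(cn[0]); e=cv2.fitEllipse(cn[0]); print("hub",up((x,y)),r/4,up(e[0]),e[1][0]/4,e[1][1]/4, cast(m,up(e[0]),.075), s)
def red(x0,x1,y0,y1,vm=70):
    k=((bh[...,0]<6)|(bh[...,0]>174))&(bh[...,1]>150)&(bh[...,2]>vm); o=np.zeros_like(k); o[4*y0:4*y1,4*x0:4*x1]=k[4*y0:4*y1,4*x0:4*x1]; return o
r=red(315,348,192,238)
for b,s,c in blobs(r,20): print("mark",up(c),s,cast(m,up(c),.075))
# gold
k=(bh[...,0]>12)&(bh[...,0]<25)&(bh[...,1]>140)&(bh[...,2]>90)
k[:,:4*255]=0;k[:,4*350:]=0;k[:4*190]=0;k[4*245:]=0
for b,s,c in blobs(k,20): print("gold",up(c),s[4],cast(m,up(c),.007), cast(m,up(c),.043))
# plinth
k=(g<50);k[:,:4*300]=0;k[:,4*360:]=0;k[:4*185]=0;k[4*245:]=0
for b,s,c in blobs(k,3000):
    cn,_=cv2.findContours(b.astype('uint8'),cv2.RETR_EXTERNAL,cv2.CHAIN_APPROX_NONE)
    q=cv2.minAreaRect(cn[0]);P=up(cv2.boxPoints(q)); print("plinth box",P.tolist(), q[2]); print(cast(m,P,.025))
E
```

```text
blue
[192.1231 197.2231] [186 190  14  15 130] [[0.5472 0.352  0.036 ]]
[222.2348 196.6609] [218 190  11  14 115] [[0.5513 0.2671 0.036 ]]
[217.6918 231.4589] [211 222  15  20 146] [[0.4534 0.2754 0.036 ]]
[188.5156 231.0703] [183 224  13  15 128] [[0.452  0.3573 0.036 ]]
hub [331.  192.5] 16.398386001586914 [325.2585 192.3934] 1.6480587720870972 48.2546272277832 [[ 0.5681 -0.0217  0.075 ]] [1260  768  132    8  864]
hub [330.1698 215.4301] 10.243477821350098 [330.0606 215.1984] 18.426088333129883 19.349924087524414 [[ 0.5066 -0.0364  0.075 ]] [1282  823   81   81 3910]
mark [328.9864 223.5681] [1314  887    7   17  101] [[ 0.484  -0.0341  0.075 ]]
gold [297.0801 206.2425] 117 [[0.5319 0.0572 0.007 ]] [[0.53   0.0552 0.043 ]]
gold [276.3961 206.7271] 71 [[0.5288 0.1166 0.007 ]] [[0.527  0.1129 0.043 ]]
gold [329.6587 215.6186] 349 [[ 0.5077 -0.0372  0.007 ]] [[ 0.5065 -0.0362  0.043 ]]
gold [297.4274 227.194 ] 105 [[0.4719 0.0542 0.007 ]] [[0.4718 0.0524 0.043 ]]
gold [276.6308 227.4593] 86 [[0.4694 0.1138 0.007 ]] [[0.4694 0.1101 0.043 ]]
plinth box [[307.7509460449219, 193.67886352539062], [352.8840637207031, 192.90069580078125], [353.6630554199219, 238.08123779296875], [308.5299377441406, 238.85940551757812]] 89.01223754882812
[[ 0.5675  0.0271  0.025 ]
 [ 0.5734 -0.1007  0.025 ]
 [ 0.446  -0.1058  0.025 ]
 [ 0.44    0.021   0.025 ]]
```

```bash
python3 - <<'E'
from rig import *; from h import *
np.set_printoptions(precision=4,suppress=True)
m=camera_model("top"); t=cv2.imread("pics/top0.png")
K=8
def up(uv): return (np.asarray(uv)+0.5)/K-0.5
x0,y0,w,h=205,180,36,68
c=cv2.resize(t[y0:y0+h,x0:x0+w],None,fx=K,fy=K,interpolation=cv2.INTER_CUBIC)
cv2.imwrite("pics/packs.png",np.clip(c*1.8,0,255).astype('uint8'))
hs=cv2.cvtColor(c,cv2.COLOR_BGR2HSV).astype(int)
bm=(hs[...,0]>95)&(hs[...,0]<115)&(hs[...,1]>140)
print(np.percentile(hs[...,2][bm],[5,20,40,60,80,95]))
for b,s,cc in blobs(bm&(hs[...,2]>125),300): 
    cn,_=cv2.findContours(b.astype('uint8'),cv2.RETR_EXTERNAL,cv2.CHAIN_APPROX_NONE)
    P=up(cv2.boxPoints(cv2.minAreaRect(cn[0])))+[x0,y0]
    W=cast(m,P,.036);d=np.diff(np.r_[W,W[:1]],axis=0)[:,:2]; print("top",s,W[:,:2].mean(0),np.linalg.norm(d,axis=1),np.degrees(np.arctan2(d[:,1],d[:,0])));print(P.tolist())
gm=(hs[...,2]>100)&(hs[...,0]<60)|((hs[...,1]<120)&(hs[...,2]>110))
for b,s,cc in blobs(gm,8):
    u=up(cc)+[x0,y0]; print("dot",u,s[4],cast(m,u,.036))
E
```

```text
[ 35.  55.  90. 108. 115. 118.]
dot [236.7529 219.5383] 20301 [[0.4882 0.2234 0.036 ]]
dot [221.5582 193.2177] 58 [[0.5609 0.2695 0.036 ]]
dot [221.5838 198.9863] 41 [[0.5447 0.2687 0.036 ]]
dot [217.6    230.1906] 80 [[0.4569 0.2758 0.036 ]]
dot [215.8125 235.5625] 21 [[0.4418 0.2801 0.036 ]]
```

View pics/packs.png

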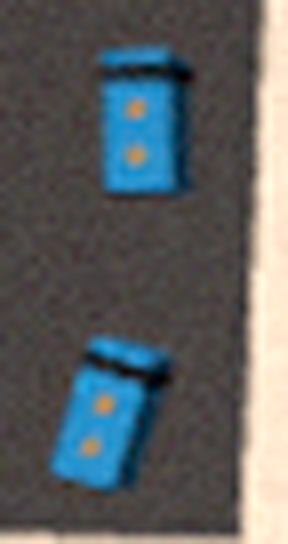

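```bash
python3 - <<'E'
from rig import *; from h import *
np.set_printoptions(precision=4,suppress=True)
m=camera_model("top"); t=cv2.imread("pics/top0.png")
K=8
def up(uv): return (np.asarray(uv)+0.5)/K-0.5
x0,y0,w,h=205,180,36,68
c=cv2.resize(t[y0:y0+h,x0:x0+w],None,fx=K,fy=K,interpolation=cv2.INTER_CUBIC)
hs=cv2.cvtColor(c,cv2.COLOR_BGR2HSV).astype(int)
bm=(hs[...,0]>95)&(hs[...,0]<115)&(hs[...,1]>140)&(hs[...,2]>80)
bm=cv2.morphologyEx(bm.astype('uint8'),cv2.MORPH_CLOSE,np.ones((25,25)))
for b,s,cc in blobs(bm,300): 
    cn,_=cv2.findContours(b.astype('uint8'),cv2.RETR_EXTERNAL,cv2.CHAIN_APPROX_NONE)
    P=up(cv2.boxPoints(cv2.minAreaRect(cn[0])))+[x0,y0]
    W=cast(m,P,.036);d=np.diff(np.r_[W,W[:1]],axis=0)[:,:2]; print("top",s,W[:,:2].mean(0),np.linalg.norm(d,axis=1),np.degrees(np.arctan2(d[:,1],d[:,0])));print((P-[x0,y0]).tolist())
E
```

```text
top [ 104   49   69  142 8868] [0.5573 0.2689] [0.0236 0.0497 0.0235 0.0497] [ -87.0403 -176.0748   92.9809    4.0117]
[[12.34736442565918, 5.811690330505371], [20.688783645629883, 5.617703437805176], [21.097837448120117, 23.207027435302734], [12.756418228149414, 23.401016235351562]]
top [  52  338  105  149 9081] [0.4546 0.2767] [0.0512 0.0242 0.0512 0.0242] [ -15.7527 -106.4513  164.1659   73.6323]
[[5.2641282081604, 58.42681121826172], [11.053525924682617, 40.91017150878906], [19.21306037902832, 43.606964111328125], [13.423662185668945, 61.12360382080078]]
```

```bash
cat >> h.py <<'E'
from scipy.spatial.transform import Rotation as R
def rv(deg,flip=False):
    p=np.radians(deg+(180 if flip else 0)); c,s=np.cos(p),np.sin(p)
    return R.from_matrix(np.array([[c,s,0],[s,-c,0],[0,0,-1]])).as_rotvec()
E
python3 - <<'E'
from rig import *; from h import *
np.set_printoptions(precision=2,suppress=True)
print(current_joints())
for n,p,y in [("pA",(.5573,.2689,.196),3),("pB",(.4546,.2767,.196),-15.8),("pB+",(.4546,.2767,.27),-15.8),("sa",(.5023,.0557,.2),2.7),("sb",(.4995,.1156,.2),2.7),("hub",(.5066,-.0362,.33),-5.6),("hubhome",(.5066,-.0362,.309),-5.6),("deer",(.5,-.33,.28),-10),("deerup",(.5,-.33,.40),-10)]:
    for f in(0,1): 
        q=solve_ik(p,rv(y,f)); print(n,f,None if q is None else np.array(q))
E
```

```text
[ 1.12  0.33  0.04  1.47 -0.01  1.34 -0.06]
pA 0 [ 0.08  0.59 -0.78  1.72  0.47  1.03 -2.38]
pA 1 [ 0.17  0.65 -0.92  1.71  0.58  1.07  0.68]
pB 0 [-1.    0.33  0.43  1.98 -0.17  0.87 -2.33]
pB 1 [ 0.28  0.58 -1.12  1.92  0.61  1.03  0.19]
pB+ 0 [-1.18  0.24  0.62  1.94 -0.16  1.02 -2.33]
pB+ 1 [ 0.4   0.53 -1.27  1.86  0.55  1.17  0.23]
sa 0 [ 0.42  0.34 -0.69  2.    0.27  0.9  -1.95]
sa 1 [ 0.59  0.4  -0.91  1.99  0.4   0.93  1.1 ]
sb 0 [ 0.37  0.38 -0.78  1.98  0.33  0.92 -2.11]
sb 1 [ 0.52  0.45 -0.97  1.97  0.45  0.96  0.94]
hub 0 [ 0.49  0.14 -0.54  1.88  0.08  1.14 -1.75]
hub 1 [ 0.62  0.16 -0.69  1.87  0.11  1.15  1.37]
hubhome 0 [ 0.48  0.16 -0.54  1.9   0.09  1.1  -1.76]
hubhome 1 [ 0.62  0.18 -0.69  1.9   0.13  1.11  1.35]
deer 0 [ 0.61  0.33 -0.12  1.73  0.04  1.08 -1.27]
deer 1 [ 0.9   0.37 -0.48  1.72  0.19  1.1   1.76]
deerup 0 [ 0.62  0.24 -0.13  1.6   0.03  1.31 -1.26]
deerup 1 [ 0.9   0.27 -0.47  1.58  0.13  1.32  1.81]
```

```bash
python3 - <<'E'
from rig import *; from h import *
np.set_printoptions(precision=4,suppress=True)
m=camera_model("top"); t=cv2.imread("pics/top0.png")
K=8;x0,y0,w,h=400,200,60,70
def up(uv): return (np.asarray(uv)+0.5)/K-0.5+[x0,y0]
c=cv2.resize(t[y0:y0+h,x0:x0+w],None,fx=K,fy=K,interpolation=cv2.INTER_CUBIC)
hs=cv2.cvtColor(c,cv2.COLOR_BGR2HSV).astype(int)
red=((hs[...,0]<6)|(hs[...,0]>174))&(hs[...,1]>150)&(hs[...,2]>80)
b,s,cc=max(blobs(red,300),key=lambda q:q[1][4]); ys,xs=np.where(b)
print("red",s)
L=[(xs[ys==y].min(),y) for y in range(262,400,6)]  # left disc arc
W=cast(m,up(np.array(L)),.055)[:,:2]
A=np.c_[2*W,np.ones(len(W))]; q=np.linalg.lstsq(A,(W**2).sum(1),rcond=None)[0]; print("free circ",q[:2],np.sqrt(q[2]+q[:2]@q[:2]))
from scipy.optimize import least_squares
r=least_squares(lambda c:np.linalg.norm(W-c,axis=1)-.028,q[:2]);print("circle",r.x,np.abs(r.fun).max())
yel=(hs[...,0]>18)&(hs[...,0]<35)&(hs[...,1]>150)&(hs[...,2]>110)
b,s,cc=max(blobs(yel,100),key=lambda q:q[1][4]);ys,xs=np.where(b);print("yel",s)
top=[];
for y in range(240,455,10):
    xx=xs[ys==y]; top.append((xx.mean(),y,xx.max()-xx.min()))
top=np.array(top); print(top[:,[0,2]].T)
Wt=cast(m,up(top[:,:2]),.13)[:,:2]; p=np.polyfit(Wt[:,0],Wt[:,1],1); print("back line yaw",np.degrees(np.arctan(p[0])),p, "x range",Wt[:,0].min(),Wt[:,0].max())
xx=r.x[0]; print("y at x", np.polyval(p,xx))
for n,u in [("corner TL",(185,187)),("TR",(247,172)),("BL",(236,465)),("backtail end",(330,478))]:
    print(n,cast(m,up(np.array(u)),.055),cast(m,up(np.array(u)),.13))
E
```

```text
red [  162   171   114   295 17682]
free circ [ 0.4452 -0.3131] 0.029176171423907212
circle [ 0.4452 -0.3118] 0.0012173523933513009
yel [ 274  216   72  258 6357]
[[290.  291.5 293.  296.  298.  299.  302.  303.5 304.5 306.  309.  310.
  313.5 314.  315.5 318.  320.5 322.  323.5 325.5 328.5 329.5]
 [ 22.   25.   24.   24.   24.   26.   28.   25.   23.   24.   28.   24.
   25.   24.   25.   24.   23.   24.   25.   23.   23.   23. ]]
back line yaw 11.166822765917212 [ 0.1974 -0.3994] x range 0.40981005256826547 0.47593905439044953
y at x -0.3114733471847044
corner TL [[ 0.4935 -0.2911  0.055 ]] [[ 0.4918 -0.2719  0.13  ]]
TR [[ 0.4992 -0.3122  0.055 ]] [[ 0.4972 -0.2916  0.13  ]]
BL [[ 0.3995 -0.3094  0.055 ]] [[ 0.4042 -0.2889  0.13  ]]
backtail end [[ 0.3961 -0.3413  0.055 ]] [[ 0.401  -0.3187  0.13  ]]
```

```bash
cat >> h.py <<'E'
def pack(p,yaw,s,syaw):
    from rig import *
    o=rv(yaw,1); so=rv(syaw,1)
    reach((p[0],p[1],.27),o); move_l((p[0],p[1],.196),vel=.12)
    move_gripper(0.0,20); print("grip",current_opening(),current_time_s())
    move_l((p[0],p[1],.25),vel=.2)
    reach((s[0],s[1],.25),so)
    print("stop",move_l((s[0],s[1],.2005),vel=.1,threshold=6),current_position(),current_ft_force())
    move_gripper(0.046)
    move_l((s[0],s[1],.255),vel=.2); print("t",current_time_s())
E
python3 - <<'E'
from rig import *; from h import *
np.set_printoptions(precision=4,suppress=True)
move_gripper(.05)
pack((.5573,.2689),3,(.4995,.1156),2.7)
cv2.imwrite("pics/t1.png",camera("top")[:,:,::-1]);cv2.imwrite("pics/s1.png",camera("scene")[:,:,::-1])
print(current_joints())
E
```

```text
Traceback (most recent call last):
  File "h.py", line 21
    from rig import *
                    ^
SyntaxError: import * only allowed at module level
```

```bash
sed -i 's/^    from rig import \*$//' h.py; sed -i '1i from rig import *' h.py
python3 - <<'E'
from rig import *; from h import *
np.set_printoptions(precision=4,suppress=True)
move_gripper(.05)
pack((.5573,.2689),3,(.4995,.1156),2.7)
cv2.imwrite("pics/t1.png",camera("top")[:,:,::-1]);cv2.imwrite("pics/s1.png",camera("scene")[:,:,::-1])
print(current_joints())
E
```

```text
grip 0.02356885053829045 5.65
stop True [0.4987 0.116  0.1989] [ 0.8554  0.1546 -0.2965]
t 8.4083
[ 0.6543  0.4166 -1.1328  1.9254  0.4288  1.0749  0.9592]
```

View pics/s1.png

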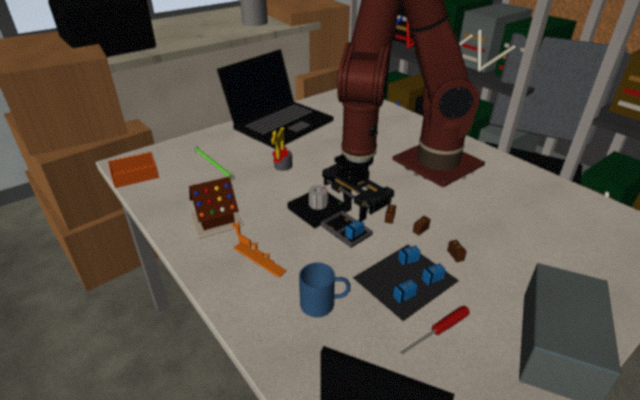

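```bash
python3 - <<'E'
import cv2,numpy as np
s=cv2.imread("pics/s1.png");t=cv2.imread("pics/t1.png")
a=cv2.resize(s[115:245,255:395],None,fx=4,fy=4,interpolation=cv2.INTER_CUBIC)
b=cv2.resize(t[165:295,170:460],None,fx=2.7,fy=2.7,interpolation=cv2.INTER_CUBIC)
cv2.imwrite("pics/s1c.png",np.clip(a*1.6,0,255));cv2.imwrite("pics/t1c.png",np.clip(b*1.6,0,255))
E
```

```text
[ WARN:0@0.049] global loadsave.cpp:1063 imwrite_ Unsupported depth image for selected encoder is fallbacked to CV_8U.
```

View pics/s1c.png

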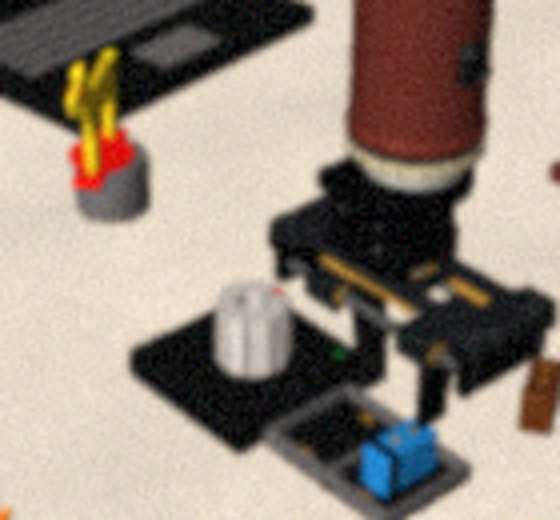

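View pics/t1c.png

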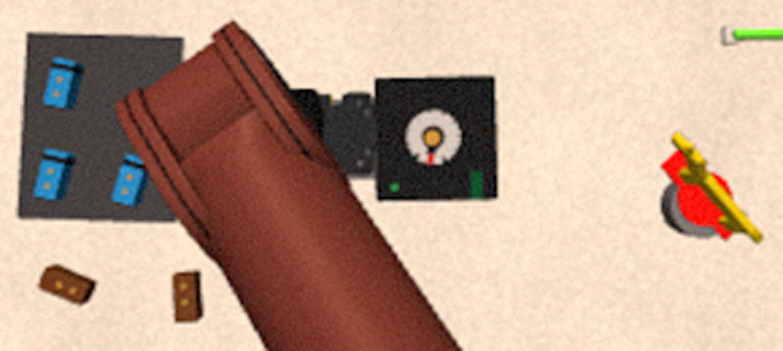

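```bash
sed -i 's/p\[1\],.25),vel/p[1],.29),vel/; s/reach((s\[0\],s\[1\],.25),so)/reach((s[0],s[1],.28),so)/' h.py
python3 - <<'E'
from rig import *; from h import *
np.set_printoptions(precision=4,suppress=True)
pack((.4546,.2767),-15.8,(.5023,.0557),2.7)
print(current_joints())
cv2.imwrite("pics/t2.png",camera("top")[:,:,::-1]);cv2.imwrite("pics/s2.png",camera("scene")[:,:,::-1])
s=cv2.imread("pics/s2.png");t=cv2.imread("pics/t2.png")
a=cv2.resize(s[115:315,255:475],None,fx=3,fy=3,interpolation=cv2.INTER_CUBIC)
b=cv2.resize(t[165:295,170:460],None,fx=2.7,fy=2.7,interpolation=cv2.INTER_CUBIC)
cv2.imwrite("pics/s2c.png",np.clip(a*1.6,0,255).astype('uint8'));cv2.imwrite("pics/t2c.png",np.clip(b*1.6,0,255).astype('uint8'))
E
```

```text
grip 0.02373679011175788 10.5083
stop True [0.5016 0.0558 0.1999] [ 0.9061 -0.0336  2.6334]
t 13.9417
[ 0.7759  0.3913 -1.1267  1.9401  0.4042  1.0651  1.0931]
```

View pics/s2c.png

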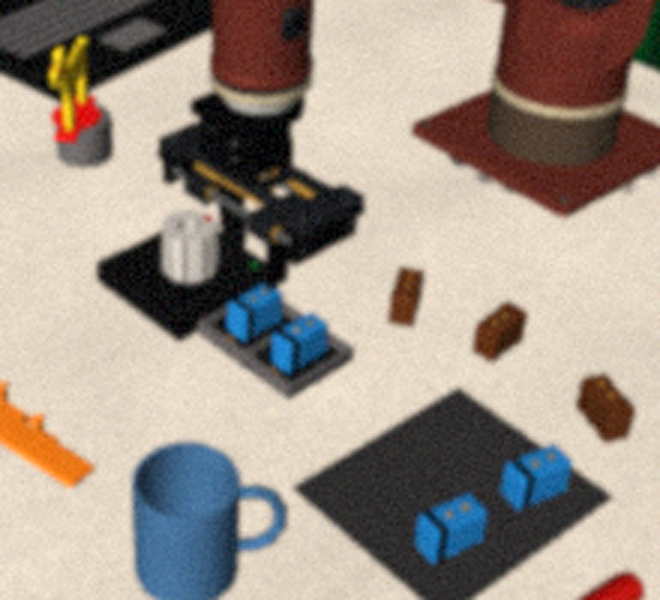

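View pics/t2c.png

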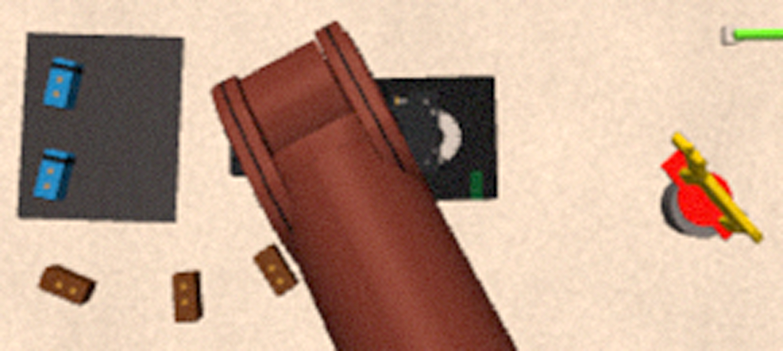

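```bash
python3 - <<'E'
from rig import *; from h import *
np.set_printoptions(precision=4,suppress=True)
m=camera_model("top"); t=cv2.imread("pics/t2.png")
K=8;x0,y0,w,h=400,200,70,70
c=cv2.resize(t[y0:y0+h,x0:x0+w],None,fx=K,fy=K,interpolation=cv2.INTER_CUBIC)
cv2.imwrite("pics/d2.png",np.clip(c*1.6,0,255).astype('uint8'))
s=cv2.imread("pics/s2.png")
cv2.imwrite("pics/d2s.png",np.clip(cv2.resize(s[115:180,255:315],None,fx=8,fy=8,interpolation=cv2.INTER_CUBIC)*1.6,0,255).astype('uint8'))
E
```

```text
(no output)
```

View pics/d2.png

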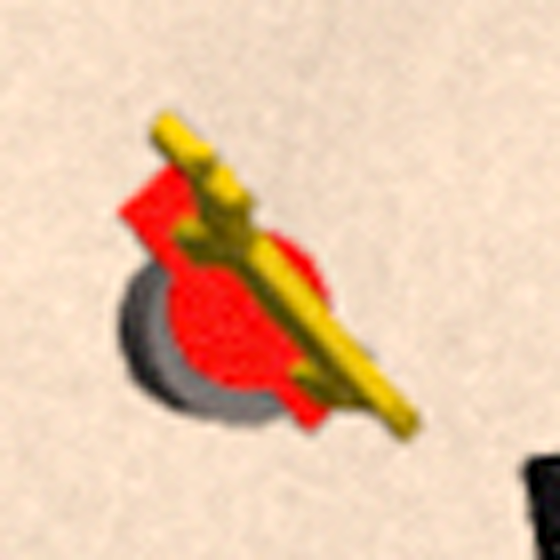

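View pics/d2s.png

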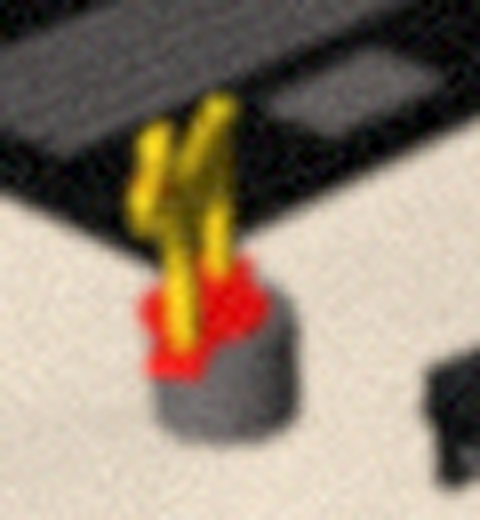

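```bash
cat > deer.py <<'E'
from h import *
from scipy.optimize import least_squares
def deer(t,m,z=.05,K=8,win=(400,200,70,70)):
    x0,y0,w,h=win
    up=lambda uv:(np.asarray(uv)+0.5)/K-0.5+[x0,y0]
    c=cv2.resize(t[y0:y0+h,x0:x0+w],None,fx=K,fy=K,interpolation=cv2.INTER_CUBIC)
    hs=cv2.cvtColor(c,cv2.COLOR_BGR2HSV).astype(int)
    red=((hs[...,0]<6)|(hs[...,0]>174))&(hs[...,1]>150)&(hs[...,2]>80)
    ys,xs=np.where(red); Wr=cast(m,up(np.c_[xs,ys]),z+.005)[:,:2]
    yel=(hs[...,0]>18)&(hs[...,0]<35)&(hs[...,1]>150)&(hs[...,2]>110)
    b,s,cc=max(blobs(yel,100),key=lambda q:q[1][4]);ys,xs=np.where(b);Wy=cast(m,up(np.c_[xs,ys]),z+.08)[:,:2]
    return Wr,Wy
E
python3 - <<'E'
from deer import *
np.set_printoptions(precision=4,suppress=True)
m=camera_model("top"); t=cv2.imread("pics/t2.png")
Wr,Wy=deer(t,m)
a=np.radians(41)
for it in range(3):
    u=np.array([np.cos(a),np.sin(a)]);v=np.array([-u[1],u[0]])
    s=Wy@u; o=Wy@v
    # back strip : tail end = min s
    s0=np.percentile(s,0.5); k=(s>s0+.008)&(s<s0+.066)
    bins=np.arange(s0+.008,s0+.066,.004); mid=[];
    for q in bins:
        kk=(s>=q)&(s<q+.004); mid.append(((q+.002),(o[kk].min()+o[kk].max())/2,o[kk].max()-o[kk].min()))
    mid=np.array(mid); p=np.polyfit(mid[:,0],mid[:,1],1); a+=np.arctan(p[0])
print("yaw",np.degrees(a),"widths",mid[:,2],"tail s0",s0,"off",mid[:,1])
u=np.array([np.cos(a),np.sin(a)]);v=np.array([-u[1],u[0]])
s=Wr@u;o=Wr@v; off=mid[:,1].mean()
print("red s range",s.min(),s.max(),"o max",o.max(),"o min",o.min())
# disc fit: left outline (max o per s) for arc region, bar end excluded
sc0=(s.max()+s.min())/2
E=[]
for q in np.arange(sc0-.03,sc0+.02,.002):
    kk=(s>=q)&(s<q+.002); E.append((q+.001,o[kk].max()))
E=np.array(E); print(np.c_[E[:,0]-sc0,E[:,1]-off].T)
print("centre by foot ends", sc0*u+off*v, "bar len",s.max()-s.min())
print("tail end rel", s0-sc0)
# hull of all red far disc point
E

```

```text
yaw 41.794794752717 widths [0.0072 0.0074 0.0076 0.008  0.0081 0.0078 0.0074 0.0074 0.0081 0.0081
 0.0077 0.0076 0.0073 0.0074 0.008 ] tail s0 0.08515905792336777 off [-0.5353 -0.5352 -0.5353 -0.5354 -0.5353 -0.5354 -0.5353 -0.5353 -0.5356
 -0.5355 -0.5354 -0.5353 -0.5352 -0.5351 -0.5354]
red s range 0.0842595645266292 0.18350668118491778 o max -0.5068910438163268 o min -0.5626130792228362
[[-0.029  -0.027  -0.025  -0.023  -0.021  -0.019  -0.017  -0.015  -0.013
  -0.011  -0.009  -0.007  -0.005  -0.003  -0.001   0.001   0.003   0.005
   0.007   0.009   0.011   0.013   0.015   0.017   0.019 ]
 [ 0.0157  0.0183  0.0206  0.0217  0.0236  0.0247  0.0256  0.0262  0.0269
   0.0278  0.0282  0.0283  0.0284  0.028   0.0275  0.0272  0.027   0.0262
   0.0254  0.0246  0.0237  0.0224  0.0202  0.0189  0.0163]]
centre by foot ends [ 0.4566 -0.3099] bar len 0.09924711665828859
tail end rel -0.048724064932405706
```

```bash
python3 - <<'E'
from rig import *; from h import *
np.set_printoptions(precision=2,suppress=True)
for n,p,y in [("deerup",(.4527,-.3131,.40),41.8),("deer",(.4527,-.3131,.284),41.8),("hubup",(.5066,-.0362,.42),-5.6),("hub",(.5066,-.0362,.309),-5.6),("hub",(.5066,-.0362,.33),-45),("hub",(.5066,-.0362,.33),30)]:
    for f in(0,1): 
        q=solve_ik(p,rv(y,f)); print(n,f,None if q is None else np.array(q))
m=camera_model("top"); print(cast(m,[(467,258),(487,375),(553,245)],.0))
E
```

```text
deerup 0 [ 1.36  0.26 -0.97  1.68  0.22  1.32 -0.49]
deerup 1 [ 1.54  0.36 -1.24  1.67  0.35  1.36  2.55]
deer 0 [ 1.14  0.31 -0.71  1.82  0.23  1.09 -0.5 ]
deer 1 [ 1.48  0.5  -1.19  1.81  0.5   1.18  2.43]
hubup 0 [-0.98  0.    0.99  1.82 -0.    1.32 -1.66]
hubup 1 [ 1.12  0.19 -1.24  1.74  0.18  1.35  1.31]
hub 0 [-1.1   0.25  1.24  1.97 -0.27  1.11 -1.42]
hub 1 [ 0.99  0.3  -1.14  1.88  0.3   1.15  1.21]
hub 0 [-1.12  0.2   1.24  1.94 -0.2   1.14 -2.16]
hub 1 [ 0.9   0.23 -1.02  1.86  0.21  1.17  0.6 ]
hub 0 [ 0.63  0.16 -0.7   1.87  0.11  1.15 -1.15]
hub 1 [ 1.1   0.35 -1.29  1.86  0.36  1.21  1.79]
[[ 0.4  -0.43  0.  ]
 [ 0.08 -0.49  0.  ]
 [ 0.44 -0.68  0.  ]]
```

```bash
python3 - <<'E'
from rig import *; from h import *
np.set_printoptions(precision=4,suppress=True)
p=current_position(); move_l((p[0],p[1],.40),vel=.2)
o=rv(41.8,0); c=(.4527,-.3131)
reach((*c,.40),o)
move_gripper(.04)
print(move_l((*c,.284),vel=.12,threshold=6),current_position())
f0=np.array(current_ft_force())
move_gripper(0,50); print("open",current_opening(),"t",current_time_s())
move_l((*c,.42),vel=.2); wait(.1); print("dF",np.array(current_ft_force())-f0,current_time_s())
cv2.imwrite("pics/t3.png",camera("top")[:,:,::-1]);cv2.imwrite("pics/s3.png",camera("scene")[:,:,::-1])
s=cv2.imread("pics/s3.png");t=cv2.imread("pics/t3.png")
a=cv2.resize(s[60:200,215:355],None,fx=4,fy=4,interpolation=cv2.INTER_CUBIC)
cv2.imwrite("pics/s3c.png",np.clip(a*1.6,0,255).astype('uint8'))
E
```

```text
False [ 0.4531 -0.3132  0.2847]
open 0.009669466777521795 t 18.6667
dF [-0.6478 -0.7432 -1.8257] 19.6
```

View pics/s3c.png

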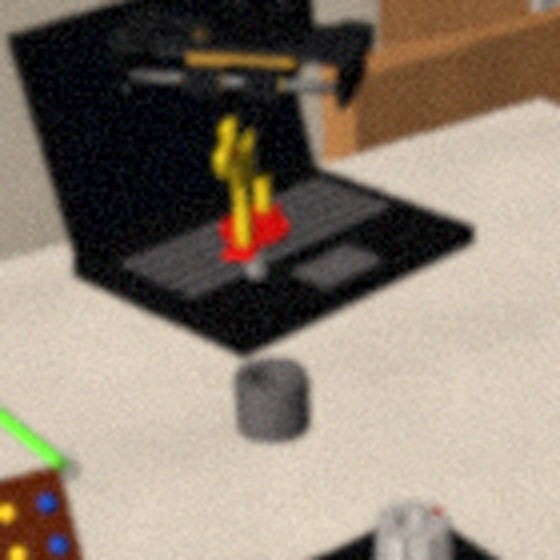

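View pics/t3.png

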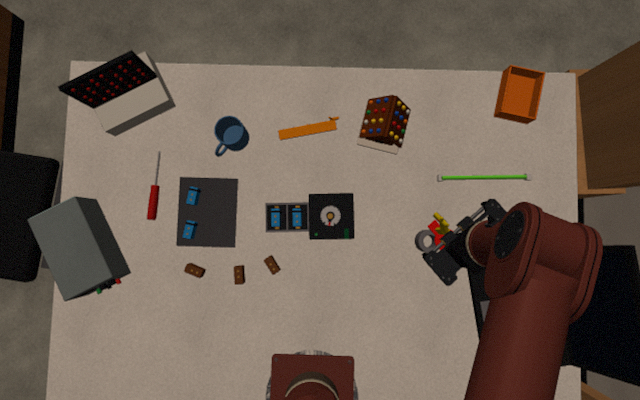

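```bash
python3 - <<'E'
from rig import *; from h import *
np.set_printoptions(precision=4,suppress=True)
m=camera_model("top")
for n in("top0","t3"):
    t=cv2.imread(f"pics/{n}.png"); K=8;x0,y0=312,195
    c=cv2.resize(t[y0:y0+42,x0:x0+38],None,fx=K,fy=K,interpolation=cv2.INTER_CUBIC).astype(int)
    up=lambda uv:(np.asarray(uv)+0.5)/K-0.5+[x0,y0]
    rd=np.clip(c[...,2]-c[...,1]-25,0,None)*((c[...,1]-c[...,0])<25)
    ys,xs=np.nonzero(rd>20);w=rd[ys,xs]; uv=np.array([(xs*w).sum(),(ys*w).sum()])/w.sum()
    P=cast(m,up(uv),.075)[0]; g=c.sum(2)/3
    b=max(blobs(g>70,500),key=lambda q:q[1][4])[0]
    h=cv2.convexHull(cv2.findContours(b.astype('uint8'),cv2.RETR_EXTERNAL,cv2.CHAIN_APPROX_NONE)[0][0])
    e=cv2.fitEllipse(h); C=cast(m,up(e[0]),.075)[0]
    d=P-C; print(n,"mark",P,"hub",C,np.array(e[1])/K*2.7,"dir from -x toward +y deg",np.degrees(np.arctan2(d[1],-d[0])),np.linalg.norm(d[:2]))
reach((.5066,-.0364,.42),rv(-5.6,0)); print(current_position(),current_time_s())
cv2.imwrite("pics/t4.png",camera("top")[:,:,::-1]);cv2.imwrite("pics/s4.png",camera("scene")[:,:,::-1])
s=cv2.imread("pics/s4.png")
a=cv2.resize(s[120:250,250:390],None,fx=5,fy=5,interpolation=cv2.INTER_CUBIC)[:600]
cv2.imwrite("pics/s4c.png",np.clip(a*1.6,0,255).astype('uint8'))
E
```

```text
top0 mark [ 0.4841 -0.0339  0.075 ] hub [ 0.5063 -0.0364  0.075 ] [54.265  54.6325] dir from -x toward +y deg 6.318282692722843 0.02235778441299213
t3 mark [ 0.4841 -0.0339  0.075 ] hub [ 0.5062 -0.0364  0.075 ] [54.4198 55.1487] dir from -x toward +y deg 6.299782305196227 0.02219930319087287
[ 0.5066 -0.0374  0.4198] 20.8917
```

View pics/s4c.png

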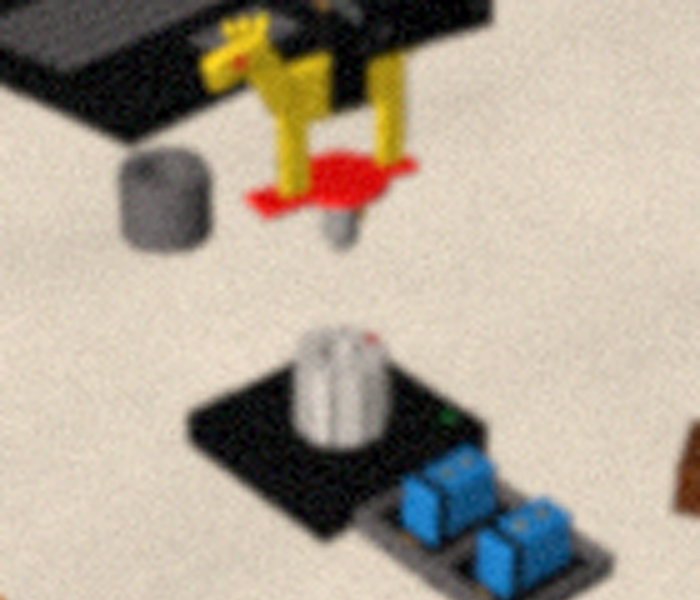

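View pics/t4.png

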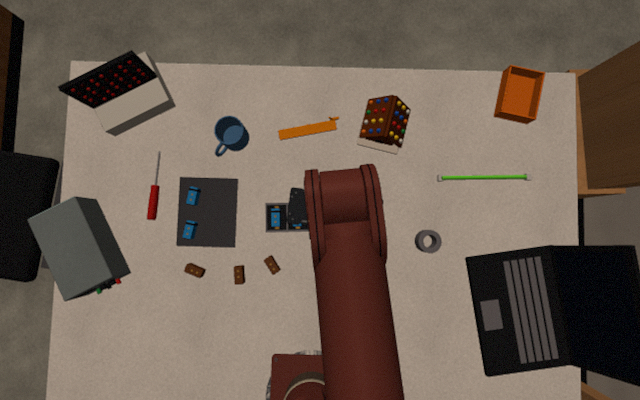

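```bash
python3 - <<'E'
from rig import *; from h import *
np.set_printoptions(precision=3,suppress=True)
m=camera_model("scene"); s=cv2.imread("pics/s4.png")
p=current_position();print(p,current_time_s())
zo=p[2]-.164-.07; print("origin z",zo)
K=8;x0,y0=285,145
c=cv2.resize(s[y0:y0+30,x0:x0+60],None,fx=K,fy=K,interpolation=cv2.INTER_CUBIC);up=lambda uv:(np.asarray(uv)+0.5)/K-0.5+[x0,y0]
hs=cv2.cvtColor(c,cv2.COLOR_BGR2HSV).astype(int)
red=((hs[...,0]<6)|(hs[...,0]>174))&(hs[...,1]>150)&(hs[...,2]>60)
b=max(blobs(red,100),key=lambda q:q[1][4])[0]; ys,xs=np.where(b)
W=cast(m,up(np.c_[xs,ys]),zo+.005)[:,:2]
a=np.radians(-5.6);u=np.array([np.cos(a),np.sin(a)]);v=np.array([-u[1],u[0]])
rel=W-np.array(p[:2]); S=rel@u;O=rel@v
print("bar s",S.min(),S.max(),"o",O.min(),O.max())
for q in np.arange(-.03,.031,.01):
    k=abs(S-q)<.0015; print(q,O[k].min(),O[k].max())
# shaft tip & hub edges in scene: row-wise columns
g=cv2.GaussianBlur(s,(3,3),0)
P=lambda X:proj(m,X)[0]
print("pred tip",P([p[0],p[1],zo-.04]),"pred disc",P([p[0],p[1],zo+.005]),"pred hub top",P([.5064,-.0363,.075]),"hub bot",P([.5064,-.0363,.025]))
for r in(164,166,168,188,192,196,200,204): print(r,g[r,305:332].mean(1).astype(int))
E
```

```text
[ 0.507 -0.038  0.42 ] 20.9917
origin z 0.18582277633952599
bar s -0.04223836343681198 0.05675427529056991 o -0.02494648632569889 0.03543643487257945
-0.03 0.008021374451552888 0.015995087129680317
-0.019999999999999997 -0.015301246266371256 0.019308237179559862
-0.009999999999999995 -0.02349165316833051 0.027226392415654013
6.938893903907228e-18 -0.02475869090253443 0.03116805125465098
0.010000000000000009 -0.012918761026842142 0.034882705707939214
0.02000000000000001 0.002350542359177067 0.028541394238603263
0.030000000000000013 0.008702032520946158 0.016685014150096017
pred tip [317.663 168.656] pred disc [317.614 154.686] pred hub top [318.113 189.676] hub bot [318.153 203.592]
164 [115 118 123 126 128 129 128 126 120 110 101  96  93  86  74  69  80 100
 118 128 130 131 131 132 131 131 131]
166 [129 129 130 131 130 129 128 127 121 112 102  96  91  84  74  72  89 113
 128 131 131 131 131 130 131 132 133]
168 [128 129 130 131 131 131 130 129 126 122 113 102  91  84  82  90 106 122
 129 130 130 130 131 132 131 131 131]
188 [133 133 133 129 122 114 109 107 103  98  96 101 109 115 114 108 102  98
  95  94 100 111 121 128 132 133 132]
192 [117 105  93  89  95 103 106 106 105 101 100 104 109 113 112 108 105 104
 104 102  95  85  78  82  96 111 121]
196 [ 13  15  25  50  81 103 112 120 124 122 113 106 108 113 117 114 106  96
  88  85  80  68  51  30  17  15  20]
200 [ 10  11  23  50  80 101 111 119 124 123 112 102 104 113 116 114 107  93
  84  80  77  68  51  31  16  11  10]
204 [  9  11  20  44  73  95 106 114 121 121 111 102 105 111 115 113 105  93
  85  81  74  57  34  17  11  10  10]
```

```bash
cat >> h.py <<'E'
def goto(xy,z,yaw,vel=.08,th=None,n=2):
    """approach with correction of steady-state offset"""
    t=np.array([*xy,z]); c=t.copy(); r=False
    for i in range(n):
        r=move_l(tuple(c),rv(yaw,0),vel=vel,threshold=th)
        if r: break
        e=t-np.array(current_position()); c[:2]+=e[:2]; c[2]+=e[2]
        if np.linalg.norm(e)<4e-4: break
    return r,c
E
python3 - <<'E'
from rig import *; from h import *
np.set_printoptions(precision=4,suppress=True)
for z in (.40,.352):
    r,c=goto((.5064,-.0363),z,-6.3,n=3); print(r,c,current_position(),current_ft_force(),current_time_s())
cv2.imwrite("pics/s5.png",camera("scene")[:,:,::-1])
s=cv2.imread("pics/s5.png")
a=cv2.resize(s[140:230,270:370],None,fx=6,fy=6,interpolation=cv2.INTER_CUBIC)[:600]
cv2.imwrite("pics/s5c.png",np.clip(a*1.6,0,255).astype('uint8'))
E
```

```text
False [ 0.5064 -0.0363  0.4   ] [ 0.5062 -0.0364  0.3996] [-0.7466 -0.7499 -1.1148] 21.8917
False [ 0.5062 -0.0364  0.3519] [ 0.5066 -0.0362  0.3521] [ 0.1489 -0.6832 -1.84  ] 22.6333
```

View pics/s5c.png

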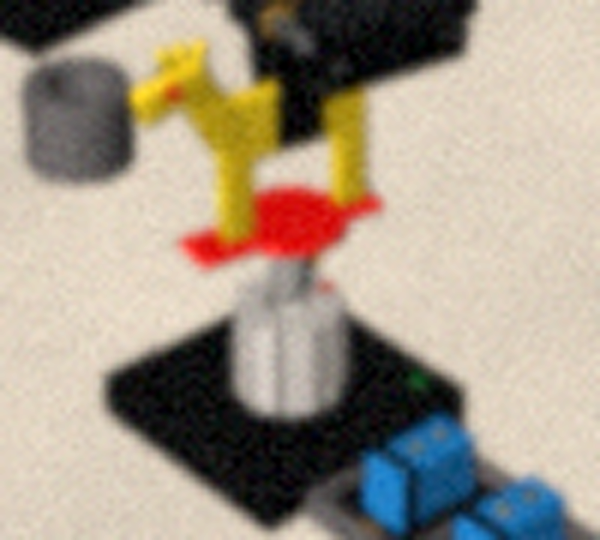

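```bash
python3 - <<'E'
from rig import *; from h import *
np.set_printoptions(precision=4,suppress=True)
f0=np.array(current_ft_force())
for z in (.346,.340,.336,.332,.326,.322):
    r,c=goto((.5064,-.0363),z,-6.3,vel=.04,th=4,n=1); f=np.array(current_ft_force())-f0
    print(z,r,np.array(current_position()),f,np.array(current_moment()),current_time_s())
    if r or abs(f).max()>5: break
E
```

```text
0.346 False [ 0.5063 -0.0364  0.3458] [-0.1595 -0.1756  0.3578] [ 0.1438  0.0067 -0.0106] 22.9833
0.34 False [ 0.5063 -0.0363  0.3397] [ 0.2113  0.5489 -0.2701] [ 0.0146  0.0035 -0.0271] 23.2833
0.336 False [ 0.5063 -0.0363  0.3357] [ 0.2466 -0.0293  0.0716] [0.0642 0.0163 0.0288] 23.5333
0.332 False [ 0.5063 -0.0363  0.3317] [-0.1949  0.1259  1.6063] [ 0.0336  0.066  -0.0144] 23.7833
0.326 False [ 0.5063 -0.0363  0.3257] [-0.3683  0.2715  0.6709] [-0.0027  0.0491  0.0303] 24.0833
0.322 False [ 0.5063 -0.0363  0.3218] [-0.2525  0.3503  0.5257] [-0.0033  0.0004 -0.0539] 24.3333
```

```bash
python3 - <<'E'
from rig import *; from h import *
np.set_printoptions(precision=4,suppress=True)
for z in (.318,.314,.311,.309,.308,.3075,.307,.3065,.306):
    r,c=goto((.5064,-.0363),z,-6.3,vel=.03,th=25,n=1); f=np.array(current_ft_force())
    print(z,r,np.array(current_position()),f,current_opening(),current_time_s())
    if r or f[2]>14: break
wait(.3);print(current_ft_force(),current_position())
cv2.imwrite("pics/s6.png",camera("scene")[:,:,::-1])
s=cv2.imread("pics/s6.png")
a=cv2.resize(s[140:230,270:370],None,fx=6,fy=6,interpolation=cv2.INTER_CUBIC)[:600]
cv2.imwrite("pics/s6c.png",np.clip(a*1.6,0,255).astype('uint8'))
E
```

```text
0.318 False [ 0.5063 -0.0363  0.3178] [-0.5947 -0.4687 -1.4738] 0.009557881546741481 24.6167
0.314 False [ 0.5066 -0.0362  0.3143] [-1.1114 -0.6506  3.9519] 0.009356841676024706 24.9
0.311 False [ 0.5066 -0.0362  0.3113] [0.3631 0.5798 4.8151] 0.009502805804257488 25.15
0.309 False [ 0.5066 -0.0363  0.3094] [-0.5024 -0.2847  5.8498] 0.009386963669547077 25.4
0.308 False [ 0.5068 -0.0362  0.309 ] [-3.2694 -1.8064 13.2676] 0.00975480846846685 25.65
0.3075 False [ 0.5068 -0.0361  0.309 ] [-5.8413  0.2097 19.5612] 0.00956532279796699 25.9
[-5.9298 -0.5152 19.1874] [ 0.5068 -0.0361  0.309 ]
```

View pics/s6c.png

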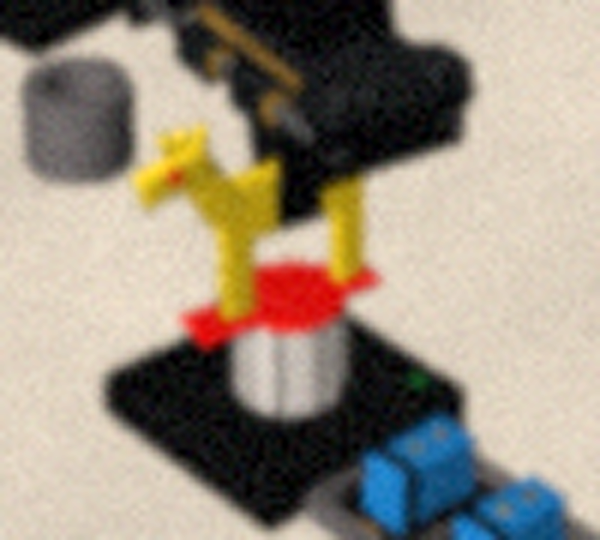

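```bash
python3 - <<'E'
from rig import *
wait(.5);print(current_ft_force(),current_position(),current_opening(),current_time_s())
import cv2
cv2.imwrite("pics/s7.png",camera("scene")[:,:,::-1]); cv2.imwrite("pics/t7.png",camera("top")[:,:,::-1])
E
```

```text
[-6.0738283  -0.33200133 19.5596617 ] [ 0.50679713 -0.03609328  0.30901901] 0.009563109254413952 26.75
```

View pics/s7.png

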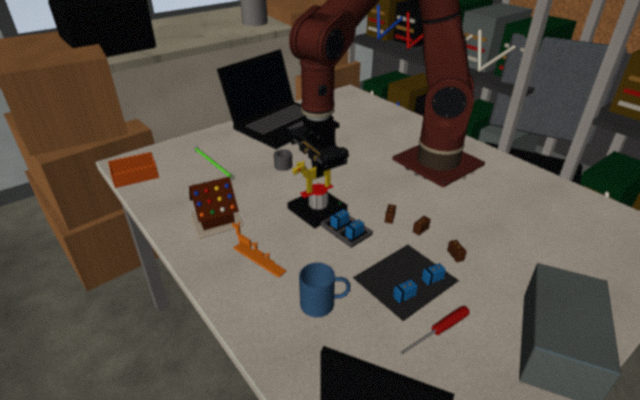

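The picture shows the deer's red foot on the hub (318,195) and two packs upright in the tray (341,218 and 354,230). The other two packs are still on the mat (405,290 and 433,273), and nothing else has been disturbed.

```bash
python3 -c "
from rig import *
sign_off()"
```

```text
the job is handed in; nothing more can be done
```

I loaded two blue packs upright, one in each tray slot. I then took the deer from its stand, seated its key in the keyway and pressed it fully home. I handed the job in at about 27 s with the deer still gripped and pressed down.

**Last checks**
- **Deer height:** the tool stopped hard at z = 0.309 m, the height expected with the foot on the hub. The wrist showed about 19.5 N upward and 6 N sideways, and both held steady over the last half second.
- **Scene:** the last scene picture shows the foot flat on the hub and both packs upright in their slots. The other two packs are on the mat and the other objects have not moved. I did not inspect the last top picture; in the earlier one at this position the arm hid the hub.

**What went wrong or disagreed**
- **Bumped deer:** on its first swing to the packs, the arm most likely knocked the deer while it was still on its stand. It turned from about 11° to 42° but stayed upright in the stand. I measured it again and gripped it at the new angle.
- **Turning search not needed:** I set the deer's angle from the red mark, measured at 6.3° off the base's front. The key went in on the first straight push with under 2 N, so I never had to turn the deer under pressure.
- **Deer position in the gripper:** one check from the scene camera put the shaft about 2 mm off along the deer, while the top camera showed it centred. It went into the bore with no noticeable sideways force, so I made no correction.

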